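Set the airbrush air valve to 5 and lock it

TASK

Set the flow valve that feeds the airbrush to 5: with its black knob still up, turn the knob until the whole 5, and no part of another figure, stands in the small window, then press the knob straight down until its pins drop between the teeth of the locking collar and it is fully home, and let go. The teeth do not line up of themselves: do not force them, but shift the knob a little to either side and feel for the gap, keeping the 5 whole in the window. Leave the other things on the bench where they stand.

Things in the scene. Friction and masses are not known exactly. Their poses are not given: they have to be found in the camera images.
- valve: Air flow valve screwed to the bench, 142 mm tall: base plate 100 x 84 mm (x, y), square body, grey round bonnet 96 mm across whose 45 degree cone rises from z 68 to 82 mm, black knob on top. Supply pipe on its -y side to 97 mm from the axis, coupler to +y, gauge low at +x. Origin on the bench, on the vertical axis of knob and drum; z up, +x points out of the window. Fixed.
- window (a point): Middle of the small window in the bonnet's cone, 25 mm wide, 20 mm up the slope, at (41, 0, 75) mm in the valve's frame, looking out along its +x and 45 degrees up. Behind it a white drum carries black figures 0 to 9, 16 mm tall, read from outside with their tops towards the knob.
- drum (a joint): Angle (rad) of the numbered drum, turned one to one by the knob about the valve's vertical axis; grows counter-clockwise seen from above. Figure n is centred in the window at n x 0.6283 (5 at 3.1416), and is whole and alone there within 0.18 rad. Stops just below 0 and above 9. Starts between 0.6 and 2.3; friction 0.12 N m; stays where it is left.
- knob (a joint): How far (m) the knob is pushed down: 0 raised (so it starts), 0.002 when its pins touch the tops of the collar's teeth, 0.008 when they stand on the floor between the teeth (home, locked). It slides with 3.5 N of friction both ways and stays where it is left, so it can be pulled up again. With its pins between the teeth it cannot be turned.
- knob_top (a point): Centre of the knob's flat top, 142 mm above the bench when raised, 134 mm when home. From it the ribbed round grip, 40 mm in diameter, reaches 37 mm down to a flange 61 mm across and 4 mm thick. Under the flange four steel pins, 3 mm thick with round ends, 90 degrees apart, 28 mm from the axis. A pin caught on the side of a tooth twists the knob: feel the moment as well as the thrust.
- collar: Fixed steel locking collar on the bonnet, 65 mm across, with 24 upright radial teeth (2.9 mm thick, tops 90 mm above the bench) every 0.2618 rad. With the 5 centred the pins stand over teeth; the nearest gap lies 0.05 to 0.131 rad to one side, unlike from valve to valve, and must be felt: this entry gives only the collar's place. Over 25 N on the teeth or the floor between them damages them.
- paint_a: Small round paint bottle, 38 mm across, 105 mm tall, loose; bystander. Origin under its centre.
- paint_b: Round paint bottle, 48 mm across, 125 mm tall, loose; bystander. Origin under its centre.
- tape_roll: Roll of masking tape lying flat, 110 mm across, 24 mm high, loose; bystander. Origin under its centre.
- airbrush: Steel airbrush clipped on a small weighted stand with base 90 x 70 mm, about 135 mm tall with its cup, loose; bystander. Origin under the base's centre.
Not all that is in view belongs to the job. Of the things like the valve, leave any that is orange; of the rest the larger one is meant.

How it is judged (in metres and radians):
On the way, in this order (a step that is already met when the one before it is completed fails the run):
1. the 5 stands whole and alone in the window while the knob is still up (value of joint drum between 2.9616 and 3.3216 rad and value of joint knob below 0.004 m), for 0.2 s.
2. the knob is pressed home, its pins between the teeth, with the 5 in the window (value of joint drum between 2.9616 and 3.3216 rad and value of joint knob above 0.0065 m), for 0.2 s.
At the end, for the whole second after the job is handed in: The drum is within 0.18 rad of the middle of the 5 (the 5 whole and alone in the window), the knob is down at least 6.5 mm of its 8 mm, locked between the teeth and at rest, and the bystanders stand within 20 mm of where they were (all of step 2 and velocity of joint drum between -0.05 and 0.05 rad/s and velocity of joint knob between -0.005 and 0.005 m/s); the robot touches nothing.
It fails at once if the locking teeth are forced: more than 25 N on the collar (contact force between collar and anything else above 25 N).
It fails at once if a bystander is pushed more than 20 mm or knocked over (distance of any of paint_a, paint_b, tape_roll, airbrush from where it was at the start of the episode above 0.02 m or angle between any of paint_a, paint_b's own z axis and vertical above 0.5 rad).
It also fails if it takes over 51 s, if anything falls off the work surface, if the arm or the gripper's body presses on something with over 40 N, if the wrist force passes 120 N, or if a joint passes its speed limit or range.

ROBOT

A 6-joint arm with a two-finger parallel gripper is mounted at the origin on the work surface. World frame = base frame: x ahead of the robot, y to its left, z up, the work surface at z = 0. Lengths are in mm, angles in rad, forces in N, time in s.
With the tool pointing down it reaches from about 400 to 925 mm from the base axis. Payload 12.5 kg.
Tool frame: the origin (TCP) lies midway between the tips of the shut fingers; the grasp point (between the pads) lies 19 mm behind it (env.pinch_z is the z of the grasp point in the tool frame, in mm); z points along the fingers, y is the line along which they close (so a half turn about z gives the same grasp; the last joint's range is limited). The gripper opens to 95 mm and grips with 3 to 60 N. Pads are 20 mm wide; open, the fingers measure 119 mm over their backs; the gripper's body (75 mm by 180 mm) begins 59 mm behind the grasp point.
Start: joints at [1.05, 0.491, 1.559, -0, 1.092, -0.106], TCP at [251.865, 572.023, 214.661] pointing down, gripper open.
Joint ranges: [-3.1, 3.1], [-0.84, 2.19], [0.05, 2.79], [-1.13, 4.28], [0.06, 2.93], [-2.69, 2.69]. Speed limits (rad/s): [2.22, 2.22, 2.79, 3.14, 3.14, 3.14].

INTERFACE

Orientations are given as [roll, pitch, yaw] about the fixed x, y, z axes, in that order (R = Rz(yaw) Ry(pitch) Rx(roll)).
In Python, from cell import env, eyes gives the robot as it stands.
- The arm moves only by the shell command python3 -m inch 'ROWS'. ROWS is JSON, a list of rows, each a list of 3 entries, a list of its own where there are three numbers: the shift along the tool's x, y, z in units of 60 mm (1.0 is 60 mm), then the turn about the tool's z in units of 5 degrees (1.0 is 5 degrees), then the closure, from -1 (fully open) to 1 (shut). In form: [[[tx, ty, tz], turn, claw], ...]. A call has exactly 10 rows; each row shifts and turns the commanded pose from where the row before left it, along the tool's axes as they then stand; what a row does not reach is not made up. A row lasts 1/8 s, in which the tool goes at most 62.5 mm and 10.7 degrees, less where a joint would pass 70% of its speed; a pose out of reach is approached as far as the arm can. A call is refused whole if a number of a shift passes 1 or a number of a turn 1, either way. A call with a gripper value outside its range is refused whole. The fingers move at their own pace and stop on an object; the grip force is fixed at half the most. Time passes only in rows, so rows that do not move let the fingers close, or fill a call up. It gives the time, the measured TCP pose, the force, the opening and the grip force at its end, in the units of the state.
- env.state(): the state, without advancing time (a new reading comes with each control period).
- eyes.read_camera(name): name is "scene" or "top" or "wrist"; returns a dict with "pixels" (384x512x3 uint8, red, green, blue), "fx", "fy", "cx", "cy" (pixels), "extrinsics" (4x4, takes a point from world to camera coordinates). Camera axes: x right, y down, z forward; pixel columns grow to the right and rows downward; lengths in mm; the calibration is good to about 2 mm. A picture is of the moment at which its call begins. There is no depth.
- env.job_done(): hands the job in; it is judged then, once.
Trained networks look in a picture, given as the dict that the camera call returned (one of the last four; its "shot" number tells which), for a name from the list of things; names that differ only in an ending like _2 or _b are one class to them, and where a whole thing is asked for, a point or a joint stands for the part that bears it (a point fixed in the world has none). Each returns a list of dicts, best first, with "score" (0 to 1); they miss things now and then, are a little off and sometimes report something else, mostly with a low value. They report only what shows in the picture. A call takes as long as a camera call. They do not tell look-alikes from the thing itself.
- eyes.boxes_of(name, picture): "centre" ([row, column] in pixels, amid what is visible of it).
- eyes.cut_out(name, picture): "mask" (384x512 bool, what is visible of it) and "centre" ([row, column] in pixels, amid what is visible of it).
- eyes.spot_point(name, picture): "centre" ([row, column] in pixels: a listed point, or the origin of a listed thing).
The state is a dict: "t": time; "joints": joint angles; "qvel": joint speeds; "tau": joint torques, N m; "eef_pos": TCP position; "tcp_rot": TCP orientation; "ft_force": force on the tool from outside, world axes, zero at the start; "moment": the same for the moment, N m; "opening": opening from 0.0 (shut) to 1.0 (fully open); "grip_force": force on a finger pad.
Only numpy, scipy, OpenCV 4.12 (cv2) and the standard library are available. Lean on these libraries where they do the work, as an engineer would, in place of code of your own. Each camera call takes 0.05 s, during which the arm holds its last target. There are 200 camera calls.

## Working session

There is one attempt and no reset: what is moved stays moved. The work goes in short steps, Python scripts to look and compute and a shell command to move; the robot and the scene stay as the last step left them, time stands still between calls to the robot, and variables do not carry over. Pictures are saved under pics/ and viewed, at most 10 in all, crops included, and the job is handed in when it is done.

```bash
mkdir -p pics; ls
cat > h.py <<'E'
import numpy as np,cv2
from cell import env,eyes
def ray(p,rc):
    E=np.array(p["extrinsics"]);R=E[:3,:3];t=E[:3,3]
    o=-R.T@t; d=R.T@np.array([(rc[1]-p["cx"])/p["fx"],(rc[0]-p["cy"])/p["fy"],1]);return o,d
def at_z(p,rc,z):
    o,d=ray(p,rc);return o+d*(z-o[2])/d[2]
def proj(p,X):
    E=np.array(p["extrinsics"]);c=E[:3,:3]@np.array(X)+E[:3,3]
    return [round(p["cy"]+p["fy"]*c[1]/c[2],1),round(p["cx"]+p["fx"]*c[0]/c[2],1)]
def save(p,n,box=None,s=1):
    im=p["pixels"][:,:,::-1]
    if box: im=im[box[0]:box[1],box[2]:box[3]]
    cv2.imwrite("pics/"+n,cv2.resize(im,None,fx=s,fy=s,interpolation=cv2.INTER_CUBIC))
E
python3 - <<'E'
from h import *
ims=[]
for c in ("scene","top"):
    p=eyes.read_camera(c); ims.append(p["pixels"])
    for n,z in (("valve",0),("knob_top",142),("window",75),("paint_a",0),("paint_b",0),("tape_roll",0),("airbrush",0)):
        for r in eyes.spot_point(n,p)[:4]:
            print(c,n,round(r["score"],2),np.round(r["centre"]),at_z(p,r["centre"],z).round())
im=np.vstack([ims[0],ims[1]])[:,:,::-1]
cv2.imwrite("pics/a.png",cv2.resize(np.hstack(ims)[:,:,::-1],(800,300),interpolation=cv2.INTER_AREA))
print(env.state())
E
```

```text
pics
scene valve 0.76 [207. 257.] [483. 128.   0.]
scene valve 0.75 [166. 295.] [371. 402.   0.]
scene valve 0.68 [177. 246.] [318. 213.   0.]
scene knob_top 0.75 [169. 260.] [483. 136. 142.]
scene knob_top 0.66 [150. 244.] [360. 172. 142.]
scene knob_top 0.5 [137. 297.] [401. 371. 142.]
scene window 0.86 [161. 244.] [328. 198.  75.]
scene window 0.68 [191. 264.] [510. 131.  75.]
scene window 0.58 [154. 294.] [398. 368.  75.]
scene paint_a 0.91 [230. 304.] [662. 162.   0.]
scene paint_a 0.77 [196. 307.] [536. 302.   0.]
scene paint_b 0.91 [230. 304.] [662. 162.   0.]
scene paint_b 0.77 [196. 307.] [536. 302.   0.]
scene tape_roll 0.66 [217. 190.] [394. -72.   0.]
scene tape_roll 0.15 [238. 232.] [556. -30.   0.]
top valve 0.91 [223. 220.] [471. 140.   0.]
top valve 0.85 [291. 194.] [296. 207.   0.]
top valve 0.82 [257. 123.] [384. 391.   0.]
top knob_top 0.77 [220. 218.] [471. 138. 142.]
top knob_top 0.64 [293. 191.] [304. 200. 142.]
top knob_top 0.61 [259. 111.] [382. 384. 142.]
top window 0.71 [280. 198.] [329. 190.  75.]
top window 0.7 [209. 225.] [502. 124.  75.]
top paint_a 0.78
[... 313 characters left out ...]
brush 0.58 [197. 283.] [538. -26.   0.]
{'t': 0.8, 'joints': array([ 1.05039414e+00,  4.90870939e-01,  1.55891278e+00, -6.41750029e-07,
        1.09168042e+00, -1.05609817e-01]), 'qvel': array([ 0.00052498, -0.00049876,  0.00039952, -0.0004337 , -0.00095091,
        0.0022388 ]), 'tau': array([ 8.56226852e-04, -6.12426138e+01, -2.58425939e+01,  6.93228235e-02,
        4.45210619e-02, -1.54303314e-05]), 'eef_pos': array([251.86782929, 572.02044983, 214.67459808]), 'tcp_rot': array([3.14146492e+00, 1.41134157e-05, 2.72680058e+00]), 'ft_force': array([-0.13206547, -0.96690846, -0.11904081]), 'moment': array([0.01093631, 0.07036298, 0.01091295]), 'grip_force': 0.0, 'opening': 0.9995635645874297}
```

View pics/a.png

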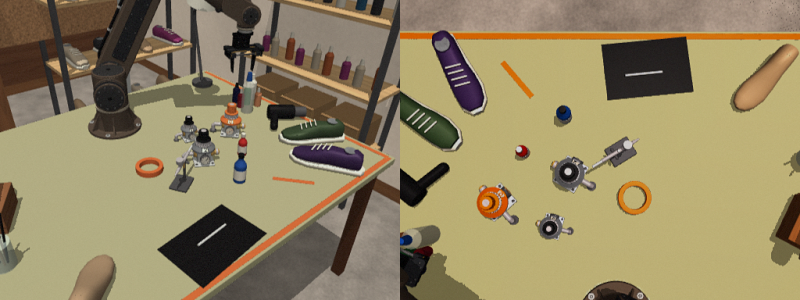

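The three candidates in the top view are the orange valve at (257,123), which is excluded, the small grey one at (291,194), and the larger grey one at (223,220). The larger grey one fits. I'll confirm it in a crop.

Run:
```python
from h import *
p=eyes.read_camera("top"); q=eyes.read_camera("scene")
a=cv2.resize(p["pixels"][180:310,90:260],(510,390),interpolation=cv2.INTER_CUBIC)
b=cv2.resize(q["pixels"][140:225,225:290],(290,390),interpolation=cv2.INTER_CUBIC)
cv2.imwrite("pics/b.png",np.hstack([a,b])[:,:,::-1])
from itertools import product
for pic in (p,q):
  for n in ("knob_top","window","valve"):
    print(n,[ (np.round(r["centre"],1),round(r["score"],2)) for r in eyes.spot_point(n,pic)])
# triangulate
def tri(n,cp,cq):
    A=np.zeros((3,3));b=np.zeros(3)
    for pic,c in((p,cp),(q,cq)):
        r=[x["centre"] for x in eyes.spot_point(n,pic)]
        r=min(r,key=lambda v:np.hypot(v[0]-c[0],v[1]-c[1]))
        o,d=ray(pic,r);d/=np.linalg.norm(d);M=np.eye(3)-np.outer(d,d);A+=M;b+=M@o
    return np.linalg.solve(A,b).round(1)
for n,cp,cq in(("knob_top",(220,218),(169,260)),("window",(209,225),(191,264)),("valve",(223,220),(207,257)),("knob_top",(293,191),(150,244))):print(n,tri(n,cp,cq))
```

```text
knob_top [(array([220.5, 215.8]), 0.93), (array([290.1, 187.2]), 0.69), (array([260.2, 109.9]), 0.69)]
window [(array([248.6, 129.6]), 0.94), (array([278.2, 196. ]), 0.76), (array([204.5, 225.6]), 0.63)]
valve [(array([258.3, 123.5]), 0.92), (array([289.3, 197.3]), 0.76), (array([226.5, 220.2]), 0.58)]
knob_top [(array([166.8, 259.1]), 0.86), (array([152.6, 241.3]), 0.64), (array([132.9, 295. ]), 0.52)]
window [(array([163.7, 244.5]), 0.97), (array([196.4, 260.5]), 0.94), (array([156.7, 294.9]), 0.79)]
valve [(array([205.4, 259.3]), 0.97), (array([176.8, 243.8]), 0.86), (array([167.3, 296.9]), 0.57)]
knob_top [470.2 143.2 139.5]
window [512.3 120.4  61.1]
valve [465.9 144.8 -10.3]
knob_top [303.7 210.6  94.1]
```

View pics/b.png

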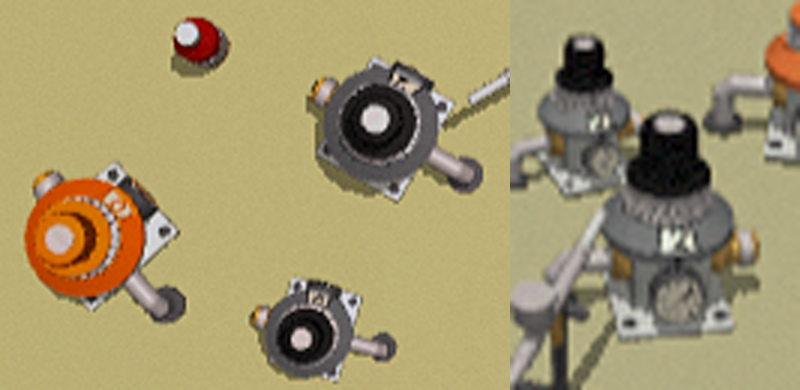

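The crop confirms it: the larger grey valve with the black knob has its knob top at about (220,216) in the top view, near (471,142) mm. The window faces about +x/-y. I'm moving above it.

```bash
python3 -m inch '[[[-0.62,-0.51,0],0,-1],[[-0.62,-0.51,0],0,-1],[[-0.62,-0.51,0],0,-1],[[-0.62,-0.51,0],0,-1],[[-0.62,-0.51,0],0,-1],[[-0.62,-0.51,0],0,-1],[[-0.62,-0.51,0],0,-1],[[-0.62,-0.51,0],0,-1],[[-0.62,-0.51,0],0,-1],[[-0.62,-0.51,0],0,-1]]'
python3 - <<'E'
from h import *
p=eyes.read_camera("wrist");q=eyes.read_camera("scene")
E=np.array(p["extrinsics"]);print(-E[:3,:3].T@E[:3,3],E[2,:3],env.state()["joints"],env.state()["eef_pos"])
for n,z in(("knob_top",142),("window",75),("valve",0)):
  for r in eyes.spot_point(n,p):print(n,r["score"],r["centre"],at_z(p,r["centre"],z).round(1))
a=p["pixels"]
b=cv2.resize(q["pixels"][165:210,235:290],(450,384),interpolation=cv2.INTER_CUBIC)
cv2.imwrite("pics/c.png",cv2.resize(np.hstack([a,b])[:,:,::-1],(800,320)))
E
```

```text
t: 2.85
eef_pos: [469.6, 140.6, 214.8]
tcp_rot: [3.141, 0.0, 2.727]
ft_force: [1.0, -0.2, -0.0]
opening: 1.001
grip_force: 0.0
[403.31984398 170.48421131 384.86987462] [ 0.23716226 -0.10399703 -0.96588751] [ 1.52769761e-01  3.00710288e-01  1.87957138e+00 -5.24878931e-04
  9.60535215e-01 -9.99321597e-01] [470.66949259 139.0269565  214.68759272]
knob_top 0.61 [204.3, 260.1] [473.6 145.6 142. ]
window 0.89 [19.0, 249.3] [334.6 197.3  75. ]
window 0.8 [25.1, 457.2] [412.3 361.7  75. ]
window 0.63 [220.1, 253.1] [505.6 125.6  75. ]
valve 0.92 [170.2, 257.2] [473.6 145.1   0. ]
valve 0.73 [2.2, 243.3] [300.6 204.5   0. ]
valve 0.72 [3.4, 434.0] [383.8 390.6   0. ]
```

View pics/c.png

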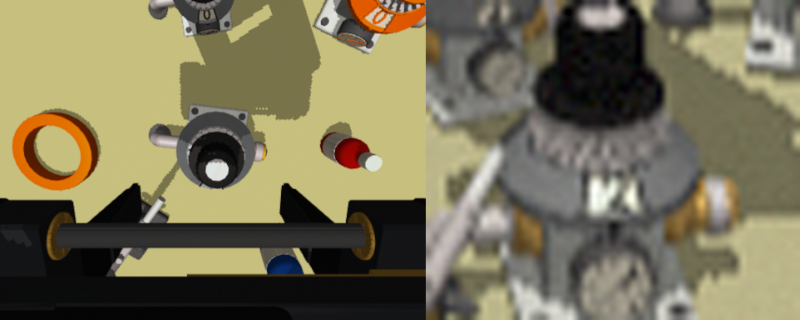

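The wrist view shows the chosen valve's knob at (204,260) in its own pixels, with the window facing away from the camera. I'm turning the tool about 180° to bring the camera to the window side, which also leaves joint 6 its full counter-clockwise stroke.

```bash
for i in 1; do
python3 -m inch '[[[0,0,0],1,-1],[[0,0,0],1,-1],[[0,0,0],1,-1],[[0,0,0],1,-1],[[0,0,0],1,-1],[[0,0,0],1,-1],[[0,0,0],1,-1],[[0,0,0],1,-1],[[0,0,0],1,-1],[[0,0,0],1,-1]]' >/dev/null
python3 -m inch '[[[0,0,0],1,-1],[[0,0,0],1,-1],[[0,0,0],1,-1],[[0,0,0],1,-1],[[0,0,0],1,-1],[[0,0,0],1,-1],[[0,0,0],1,-1],[[0,0,0],1,-1],[[0,0,0],1,-1],[[0,0,0],1,-1]]' >/dev/null
python3 -m inch '[[[0,0,0],1,-1],[[0,0,0],1,-1],[[0,0,0],1,-1],[[0,0,0],1,-1],[[0,0,0],1,-1],[[0,0,0],1,-1],[[0,0,0],1,-1],[[0,0,0],1,-1],[[0,0,0],1,-1],[[0,0,0],1,-1]]'; done
python3 - <<'E'
from h import *
p=eyes.read_camera("wrist")
np.savez("w1.npz",**{k:np.array(v) for k,v in p.items()})
s=env.state();print(s["t"],s["joints"],s["eef_pos"],s["tcp_rot"],s["moment"],s["ft_force"])
for n,z in(("knob_top",142),("window",75),("valve",0)):
  for r in eyes.spot_point(n,p):print(n,round(r["score"],2),r["centre"],at_z(p,r["centre"],z).round(1))
X=proj(p,[472,143,142]);r,c=int(X[0]),int(X[1]);print(X)
r0,c0=max(0,r-110),max(0,c-70);print(r0,c0)
save(p,"d.png",(r0,r0+150,c0,c0+150),4)
E
```

```text
t: 6.85
eef_pos: [468.4, 143.3, 214.7]
tcp_rot: [-3.141, -0.0, 0.108]
ft_force: [-0.4, -0.2, 0.2]
opening: 0.993
grip_force: 0.0
6.9 [1.61844919e-01 2.99570834e-01 1.88121899e+00 2.53479900e-04
 9.60720616e-01 1.62877789e+00] [468.40823791 143.3082502  214.7265021 ] [-3.14138047e+00 -7.00158759e-05  1.03718136e-01] [-0.0503869   0.1513568  -0.03471398] [-1.34460173  0.36903357 -0.54937472]
knob_top 0.78 [341.8, 172.0] [332.3 202.  142. ]
knob_top 0.59 [198.8, 250.5] [471.2 146.5 142. ]
knob_top 0.57 [164.1, 250.6] [498.6 149.3 142. ]
window 0.89 [217.2, 34.2] [409.3 361.3  75. ]
window 0.86 [147.7, 277.4] [505.7 124.7  75. ]
window 0.77 [290.0, 194.6] [343.7 194.3  75. ]
valve 0.96 [288.1, 192.8] [298.8 207.2   0. ]
valve 0.84 [164.3, 254.7] [474.5 142.8   0. ]
valve 0.7 [217.0, 50.9] [380.2 391.1   0. ]
valve 0.51 [120.2, 400.8] [544.5 -21.    0. ]
[np.float64(198.3), np.float64(255.0)]
88 185
```

View pics/d.png

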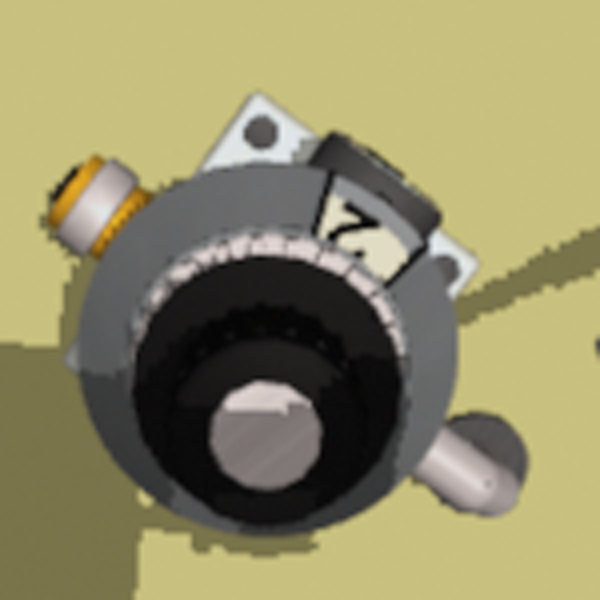

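```bash
cat >> h.py <<'E'
def unwrap(p,ax,ay,psi,half=0.5):
    phi=np.linspace(-half,half,400);s=np.linspace(30,50,200)
    F,S=np.meshgrid(phi,s); Z=68+48-S
    X=np.stack([ax+S*np.cos(psi+F),ay+S*np.sin(psi+F),Z,np.ones_like(S)],-1)
    C=X@np.array(p["extrinsics"]).T
    u=p["cx"]+p["fx"]*C[...,0]/C[...,2];v=p["cy"]+p["fy"]*C[...,1]/C[...,2]
    return cv2.remap(p["pixels"],u.astype(np.float32),v.astype(np.float32),cv2.INTER_CUBIC)[:,:,::-1]
E
python3 - <<'E'
from h import *
p=dict(np.load("w1.npz"))
print("knob",at_z(p,(196.7,251.5),142))
# white top disc mask centroid
im=p["pixels"].astype(int);sub=im[180:212,235:270]
# bonnet outer rim circle at z 68 : crop extremes  left 78, right 457 (crop px), 
for rc in ((88+345/4,185+78/4),(88+330/4,185+457/4)):print("rim",at_z(p,rc,68))
# window corners in crop
for nm,(x,y),z in(("oL",(333,175),82-14),("oR",(427,240),68),("iL",(318,240),80),("iR",(390,290),80)):
    w=at_z(p,(88+y/4,185+x/4),z);print(nm,w.round(1))
ax,ay=at_z(p,(196.7,251.5),142)[:2]
for psi in (-0.55,):
    cv2.imwrite("pics/e.png",cv2.resize(unwrap(p,ax,ay,psi,0.8),(800,400)))
E
```

```text
knob [473.01526403 145.895603   142.        ]
rim [470.71052083 193.3719402   68.        ]
rim [484.67995591  99.49605844  68.        ]
oL [519.2 134.8  68. ]
oR [506.1 110.   68. ]
iL [504.6 137.2  80. ]
iR [494.7 118.8  80. ]
```

View pics/e.png

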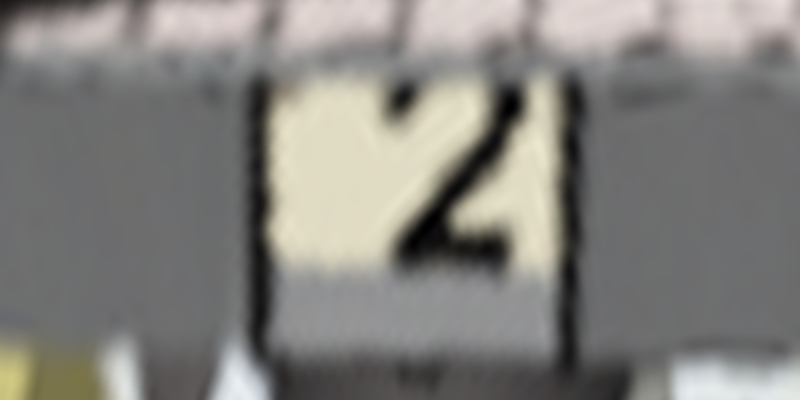

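The unwrapped window shows a 2 about 0.08 rad right of centre, so the drum is at about 1.34 rad and needs about +1.80 rad (103°) counter-clockwise. The axis is at about (473,145.7). I'm lowering and gripping with the TCP at z of about 112.

```bash
python3 -m inch '[[[0.08,-0.03,0.2],0,-1],[[0,0,0.3],0,-1],[[0,0,0.3],0,-1],[[0,0,0.3],0,-1],[[0,0,0.3],0,-1],[[0,0,0.2],0,-1],[[0,0,0.11],0,-1],[[0,0,0],0,-1],[[0,0,0],0,1],[[0,0,0],0,1]]'
python3 -m inch '[[[0,0,0],0,1],[[0,0,0],0,1],[[0,0,0],0,1],[[0,0,0],0,1],[[0,0,0],0,1],[[0,0,0],0,1],[[0,0,0],0,1],[[0,0,0],0,1],[[0,0,0],-0.3,1],[[0,0,0],-1,1]]'
python3 -c "
from h import *
s=env.state();print(s['eef_pos'],s['moment'],s['joints'])"
```

```text
t: 8.3
eef_pos: [473.8, 144.4, 112.5]
tcp_rot: [-3.141, -0.001, 0.109]
ft_force: [-0.8, -1.1, 0.4]
opening: 0.849
grip_force: 0.0
t: 9.55
eef_pos: [473.5, 145.2, 112.1]
tcp_rot: [-3.14, -0.0, 0.224]
ft_force: [-0.2, 8.8, 1.2]
opening: 0.414
grip_force: 30.0
[473.5061284  145.22650813 112.09958432] [ 1.31187094  0.31174191 -0.15472806] [0.16342277 0.45245572 1.98215293 0.00200455 0.70662438 1.50900675]
```

```bash
python3 -m inch '[[[0,-0.016,0],-1,1],[[0,0,0],-1,1],[[0,0,0],-1,1],[[0,0,0],-1,1],[[0,0,0],-1,1],[[0,0,0],-1,1],[[0,0,0],-1,1],[[0,0,0],-1,1],[[0,0,0],-1,1],[[0,0,0],-1,1]]'
python3 -m inch '[[[0,0,0],-1,1],[[0,0,0],-1,1],[[0,0,0],-1,1],[[0,0,0],-1,1],[[0,0,0],-1,1],[[0,0,0],-1,1],[[0,0,0],-1,1],[[0,0,0],-1,1],[[0,0,0],-0.7,1],[[0,0,0],0,1]]'
python3 - <<'E'
from h import *
p=eyes.read_camera("wrist");q=eyes.read_camera("scene");t=eyes.read_camera("top")
s=env.state();print(s['t'],s['eef_pos'],s['tcp_rot'],s['ft_force'],s['moment'],s['joints'][5])
a=[cv2.resize(unwrap(x,473,145.7,-0.52,0.8),(400,200)) for x in (p,q,t)]
a.append(cv2.resize(q["pixels"][175:215,240:280,::-1],(400,400),interpolation=cv2.INTER_CUBIC)[100:300])
cv2.imwrite("pics/f.png",np.vstack([np.hstack(a[:2]),np.hstack(a[2:])]))
E
```

```text
t: 10.8
eef_pos: [473.3, 145.8, 112.1]
tcp_rot: [-3.141, -0.001, 1.097]
ft_force: [-0.9, 5.5, 0.5]
opening: 0.418
grip_force: 30.0
t: 12.05
eef_pos: [473.0, 145.9, 112.1]
tcp_rot: [-3.142, -0.001, 1.855]
ft_force: [-3.4, 5.9, 2.0]
opening: 0.417
grip_force: 30.0
12.2 [472.98682388 145.86931302 112.08568911] [-3.14141811e+00 -8.67125720e-04  1.85425160e+00] [-2.83703382  4.80670902  1.90347842] [0.96596432 0.22636714 0.14122591] -0.11929538012886358
```

View pics/f.png

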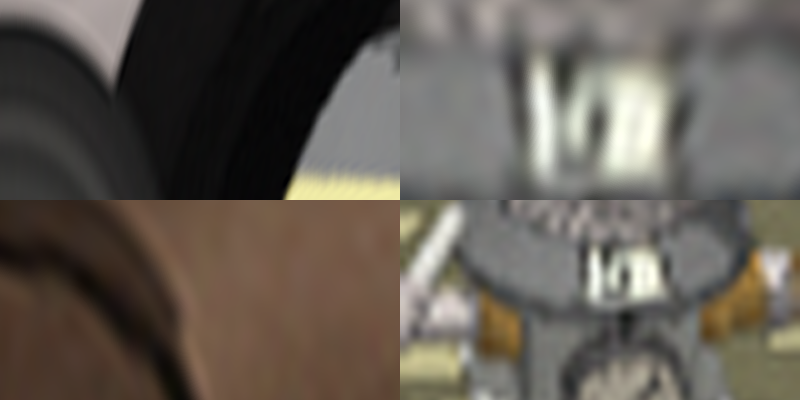

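The scene camera is too coarse to read the figure, with only a dark glyph somewhat left in the window. I'll let go, rise and slide the wrist camera over the window to check.

```bash
python3 -m inch '[[[0,0,0],0,-1],[[0,0,0],0,-1],[[0,0,0],0,-1],[[0,0,-0.43],0,-1],[[0,0,-0.43],0,-1],[[0,0,-0.43],0,-1],[[0,0,-0.43],0,-1],[[-0.66,0.2,0],0,-1],[[-0.66,0.2,0],0,-1],[[-0.66,0.2,0],0,-1]]'
python3 - <<'E'
from h import *
p=eyes.read_camera("wrist");p=eyes.read_camera("wrist")
s=env.state();print(s['t'],s['eef_pos'],s['tcp_rot'],s['joints'][5])
print(proj(p,[508,125,75]),proj(p,[473,145.7,142]))
a=cv2.resize(unwrap(p,473,145.7,-0.52,0.8),(600,300))
b=cv2.resize(p["pixels"][:,:,::-1],(400,300))
cv2.imwrite("pics/g.png",np.vstack([a,np.hstack([b,b[:,:200]*0])]))
E
```

```text
t: 13.45
eef_pos: [541.7, 40.1, 215.4]
tcp_rot: [3.141, 0.0, 1.854]
ft_force: [0.7, 0.7, -0.4]
opening: 1.002
grip_force: 0.0
13.55 [542.76826914  38.57579557 214.948446  ] [3.14113043e+00 5.52015205e-04 1.85124311e+00] -0.33047893988677496
[np.float64(82.2), np.float64(241.3)] [np.float64(29.7), np.float64(197.1)]
```

View pics/g.png

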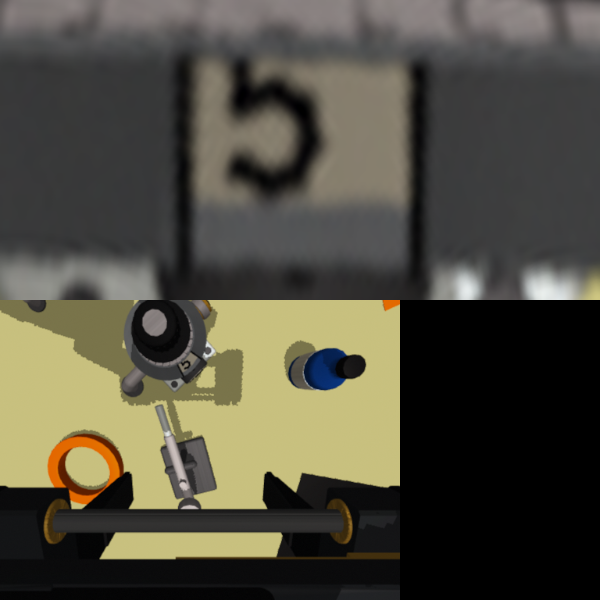

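The wrist view shows a whole 5 alone in the window, about 0.07 rad left of centre (glyph centre at column 272, window 183 to 418), so the drum is at about 3.07 rad. I'm regripping and will start to feel gently downwards.

```bash
cat > st.py <<'E'
from cell import env
s=env.state();r=lambda k,n=2:s[k].round(n).tolist()
print(s['t'],'pos',r('eef_pos'),'yaw',round(s['tcp_rot'][2],4),'F',r('ft_force'),'M',r('moment',3))
E
python3 -m inch '[[[0.66,-0.2,0],0,-1],[[0.66,-0.2,0],0,-1],[[0.67,-0.2,0],0,-1],[[0,0,0.43],0,-1],[[0,0,0.43],0,-1],[[0,0,0.43],0,-1],[[0,0,0.43],0,-1],[[0,0,0],0,-1],[[0,0,0],0,1],[[0,0,0],0,1]]'
python3 st.py
python3 -m inch '[[[0,0,0],0,1],[[0,0,0],0,1],[[0,0,0],0,1],[[0,0,0],0,1],[[0,0,0],0,1],[[0,0,0],0,1],[[0,0,0],0,1],[[0,0,0],0,1],[[0,0,0],0,1],[[0,0,0],0,1]]'
python3 st.py
python3 -m inch '[[[0,0,0.01],0,1],[[0,0,0.01],0,1],[[0,0,0.01],0,1],[[0,0,0.01],0,1],[[0,0,0],0,1],[[0,0,0],0,1],[[0,0,0],0,1],[[0,0,0],0,1],[[0,0,0],0,1],[[0,0,0],0,1]]'
python3 st.py
```

```text
t: 14.8
eef_pos: [473.6, 146.0, 113.0]
tcp_rot: [3.14, 0.0, 1.854]
ft_force: [-0.2, -0.4, 0.8]
opening: 0.845
grip_force: 0.0
14.8 pos [473.55, 146.03, 113.04] yaw 1.8542 F [-0.16, -0.41, 0.77] M [-0.034, 0.057, -0.013]
t: 16.05
eef_pos: [473.0, 145.9, 112.0]
tcp_rot: [-3.141, -0.0, 1.854]
ft_force: [-3.4, -0.9, 2.8]
opening: 0.415
grip_force: 30.0
16.05 pos [473.04, 145.86, 112.0] yaw 1.8542 F [-3.42, -0.88, 2.82] M [-0.317, 0.63, 0.02]
t: 17.3
eef_pos: [473.0, 145.9, 109.6]
tcp_rot: [-3.141, -0.0, 1.854]
ft_force: [-4.5, -2.6, 3.4]
opening: 0.412
grip_force: 30.0
17.3 pos [473.03, 145.86, 109.64] yaw 1.8542 F [-4.46, -2.65, 3.41] M [-0.415, 0.929, -0.026]
```

```bash
python3 -m inch '[[[0,0,0.01],0,1],[[0,0,0.01],0,1],[[0,0,0],0,1],[[0,0,0],0,1],[[0,0,0],0,1],[[0,0,0],0,1],[[0,0,0],0,1],[[0,0,0],0,1],[[0,0,0],0,1],[[0,0,0],0,1]]'
python3 st.py
```

```text
t: 18.55
eef_pos: [473.1, 145.9, 109.2]
tcp_rot: [3.141, 0.0, 1.854]
ft_force: [-8.1, -2.1, 15.1]
opening: 0.417
grip_force: 30.0
18.55 pos [473.13, 145.89, 109.19] yaw 1.8542 F [-8.13, -2.09, 15.09] M [-0.599, 1.532, 0.023]
```

Contact with the tooth tops, about 12 N and no twist. I'm feeling clockwise first, in 1° steps.

```bash
python3 -m inch '[[[0,0,0],0.1,1],[[0,0,0],0.1,1],[[0,0,0],0.1,1],[[0,0,0],0.1,1],[[0,0,0],0,1],[[0,0,0],0,1],[[0,0,0],0,1],[[0,0,0],0,1],[[0,0,0],0,1],[[0,0,0],0,1]]'
python3 st.py
python3 -m inch '[[[0,0,0],0.1,1],[[0,0,0],0.1,1],[[0,0,0],0,1],[[0,0,0],0,1],[[0,0,0],0,1],[[0,0,0],0,1],[[0,0,0],0,1],[[0,0,0],0,1],[[0,0,0],0,1],[[0,0,0],0,1]]'
python3 st.py
```

```text
t: 19.8
eef_pos: [473.2, 145.9, 109.2]
tcp_rot: [3.141, 0.0, 1.82]
ft_force: [-6.1, -2.1, 14.9]
opening: 0.419
grip_force: 30.0
19.8 pos [473.17, 145.89, 109.2] yaw 1.8195 F [-6.06, -2.15, 14.91] M [-0.5, 1.468, 0.033]
t: 21.05
eef_pos: [473.1, 145.9, 109.0]
tcp_rot: [3.141, -0.0, 1.802]
ft_force: [-6.7, -2.4, 12.0]
opening: 0.418
grip_force: 30.0
21.05 pos [473.13, 145.91, 108.97] yaw 1.8019 F [-6.73, -2.38, 12.04] M [-0.507, 1.338, -0.009]
```

Falling off an edge: z is down 0.2 mm and the force has dropped. Continuing the same way.

```bash
python3 -m inch '[[[0,0,0],0.1,1],[[0,0,0],0.1,1],[[0,0,0],0,1],[[0,0,0],0,1],[[0,0,0],0,1],[[0,0,0],0,1],[[0,0,0],0,1],[[0,0,0],0,1],[[0,0,0],0,1],[[0,0,0],0,1]]'
python3 st.py
```

```text
t: 22.3
eef_pos: [473.1, 145.9, 108.5]
tcp_rot: [-3.141, -0.0, 1.784]
ft_force: [-5.3, -2.8, 5.7]
opening: 0.417
grip_force: 30.0
22.3 pos [473.06, 145.86, 108.54] yaw 1.7841 F [-5.34, -2.83, 5.73] M [-0.478, 0.924, -0.106]
```

```bash
python3 -m inch '[[[0,0,0.01],0.1,1],[[0,0,0],0,1],[[0,0,0.005],0,1],[[0,0,0],0,1],[[0,0,0],0,1],[[0,0,0],0,1],[[0,0,0],0,1],[[0,0,0],0,1],[[0,0,0],0,1],[[0,0,0],0,1]]'
python3 st.py
```

```text
t: 23.55
eef_pos: [473.0, 145.9, 107.6]
tcp_rot: [-3.141, -0.0, 1.775]
ft_force: [-5.3, -1.9, 4.4]
opening: 0.416
grip_force: 30.0
23.55 pos [473.04, 145.85, 107.57] yaw 1.7754 F [-5.33, -1.92, 4.35] M [-0.436, 0.949, -0.129]
```

Now it's between the teeth, sliding on friction only. I'm pressing on.

```bash
python3 -m inch '[[[0,0,0.01],0,1],[[0,0,0.01],0,1],[[0,0,0.01],0,1],[[0,0,0.01],0,1],[[0,0,0.01],0,1],[[0,0,0],0,1],[[0,0,0],0,1],[[0,0,0],0,1],[[0,0,0],0,1],[[0,0,0],0,1]]'
python3 st.py
```

```text
t: 24.8
eef_pos: [473.0, 145.9, 104.7]
tcp_rot: [-3.141, -0.0, 1.775]
ft_force: [-5.5, -2.4, 6.3]
opening: 0.415
grip_force: 30.0
24.8 pos [473.04, 145.87, 104.66] yaw 1.7748 F [-5.52, -2.41, 6.29] M [-0.453, 1.049, -0.376]
```

```bash
python3 -m inch '[[[0,0,0],0.07,1],[[0,0,0.008],0,1],[[0,0,0.008],0,1],[[0,0,0],0,1],[[0,0,0],0,1],[[0,0,0],0,1],[[0,0,0],0,1],[[0,0,0],0,1],[[0,0,0],0,1],[[0,0,0],0,1]]'
python3 st.py
```

```text
t: 26.05
eef_pos: [473.1, 145.9, 103.8]
tcp_rot: [-3.141, -0.0, 1.769]
ft_force: [-5.4, -2.3, 7.7]
opening: 0.414
grip_force: 30.0
26.05 pos [473.06, 145.86, 103.77] yaw 1.769 F [-5.36, -2.28, 7.67] M [-0.478, 1.065, -0.279]
```

```bash
python3 -m inch '[[[0,0,0],0.05,1],[[0,0,0.008],0,1],[[0,0,0],0,1],[[0,0,0.005],0,1],[[0,0,0],0,1],[[0,0,0],0,1],[[0,0,0],0,1],[[0,0,0],0,1],[[0,0,0],0,1],[[0,0,0],0,1]]'
python3 st.py
```

```text
t: 27.3
eef_pos: [473.1, 145.9, 103.4]
tcp_rot: [3.141, -0.0, 1.765]
ft_force: [-8.4, -3.0, 14.0]
opening: 0.414
grip_force: 30.0
27.3 pos [473.1, 145.87, 103.44] yaw 1.765 F [-8.45, -3.0, 14.0] M [-0.504, 1.426, -0.176]
```

Floor reached: 5.8 mm below the tooth tops at about 10 N. I'm letting go, rising and checking.

```bash
python3 -m inch '[[[0,0,-0.006],0,1],[[0,0,0],0,-1],[[0,0,0],0,-1],[[0,0,0],0,-1],[[0,0,0],0,-1],[[0,0,-0.45],0,-1],[[0,0,-0.45],0,-1],[[0,0,-0.45],0,-1],[[0,0,-0.45],0,-1],[[-0.3,0.1,-0.1],0,-1]]'
python3 -m inch '[[[-0.5,0.2,0],0,-1],[[-0.5,0.2,0],0,-1],[[-0.5,0.2,0],0,-1],[[0,0,0],0,-1],[[0,0,0],0,-1],[[0,0,0],0,-1],[[0,0,0],0,-1],[[0,0,0],0,-1],[[0,0,0],0,-1],[[0,0,0],0,-1]]'
python3 - <<'E'
from h import *
p=eyes.read_camera("wrist");q=eyes.read_camera("scene");t=eyes.read_camera("top")
s=env.state();print(s['t'],s['eef_pos'])
# knob height: top disc seen obliquely
for n in("knob_top",):
  for x in(p,q): print([ (np.round(r["centre"],1).tolist()) for r in eyes.spot_point(n,x)], proj(x,[473,145.7,142]),proj(x,[473,145.7,134]))
for n in("paint_a","tape_roll","airbrush"):
  print(n,[(round(r["score"],2),at_z(t,r["centre"],0).round()) for r in eyes.spot_point(n,t)])
a=cv2.resize(unwrap(p,473,145.7,-0.52,0.8),(600,300))
b=cv2.resize(p["pixels"][:,:,::-1],(400,300));c=cv2.resize(q["pixels"][145:225,230:283,::-1],(200,300),interpolation=cv2.INTER_CUBIC)
cv2.imwrite("pics/i.png",np.vstack([a,np.hstack([b,c])]))
E
```

```text
t: 28.55
eef_pos: [483.1, 129.5, 218.5]
tcp_rot: [3.139, 0.0, 1.767]
ft_force: [0.2, -0.8, -0.3]
opening: 1.002
grip_force: 0.0
t: 29.8
eef_pos: [535.2, 48.1, 217.2]
tcp_rot: [3.141, -0.0, 1.765]
ft_force: [0.5, -0.5, -0.4]
opening: 0.996
grip_force: 0.0
29.95 [535.2521651   48.01717323 217.14548257]
[[56.9, 193.0]] [np.float64(56.3), np.float64(193.0)] [np.float64(58.0), np.float64(195.0)]
[[169.0, 262.2], [149.5, 241.8], [135.4, 294.9]] [np.float64(166.2), np.float64(260.1)] [np.float64(168.5), np.float64(260.1)]
paint_a [(0.84, array([661., 160.,   0.])), (0.77, array([552., 293.,   0.]))]
tape_roll [(0.79, array([387., -73.,   0.])), (0.59, array([553., 298.,   0.]))]
airbrush []
```

View pics/i.png

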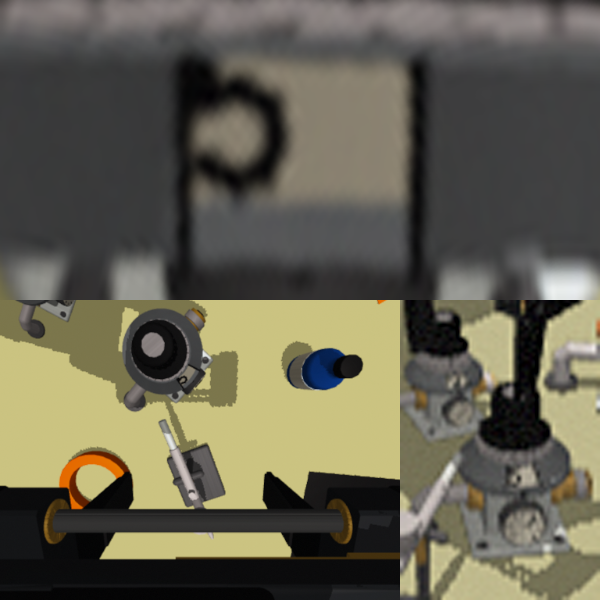

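The 5 is locked but close to the left edge, with its centre at column 238 against a window centre of 301 (about -0.16 rad; the limit is 0.18). So the nearest gap is the one on the other side, at about +0.10. There is time left, so I'll pull the knob up, turn it exactly one tooth (15°) counter-clockwise and press home there.

```bash
python3 -m inch '[[[0.6,-0.23,0],0,-1],[[0.6,-0.23,0],0,-1],[[0.6,-0.24,0.2],0,-1],[[0,0,0.45],0,-1],[[0,0,0.45],0,-1],[[0,0,0.45],0,-1],[[0,0,0.28],0,-1],[[0,0,0.06],0,-1],[[0,0,0],0,1],[[0,0,0],0,1]]' >/dev/null
python3 st.py
python3 -m inch '[[[0,0,0],0,1],[[0,0,0],0,1],[[0,0,0],0,1],[[0,0,0],0,1],[[0,0,0],0,1],[[0,0,0],0,1],[[0,0,0],0,1],[[0,0,-0.04],0,1],[[0,0,-0.04],0,1],[[0,0,-0.04],0,1]]'
python3 st.py
```

```text
31.45 pos [473.54, 145.94, 104.45] yaw 1.7651 F [-0.88, -0.26, -0.15] M [-0.097, 0.079, 0.016]
t: 32.7
eef_pos: [473.0, 145.8, 110.9]
tcp_rot: [-3.141, -0.0, 1.765]
ft_force: [-2.1, -0.7, -4.2]
opening: 0.418
grip_force: 30.0
32.7 pos [472.98, 145.84, 110.92] yaw 1.7651 F [-2.06, -0.69, -4.15] M [-0.181, 0.347, -0.015]
```

```bash
python3 -m inch '[[[0,0,0],-0.75,1],[[0,0,0],-0.75,1],[[0,0,0],-0.75,1],[[0,0,0],-0.75,1],[[0,0,0],0,1],[[0,0,0],0,1],[[0,0,0.02],0,1],[[0,0,0.02],0,1],[[0,0,0],0,1],[[0,0,0],0,1]]'
python3 st.py
```

```text
t: 33.95
eef_pos: [473.0, 145.8, 108.5]
tcp_rot: [-3.141, -0.0, 2.027]
ft_force: [-4.2, -0.9, 0.1]
opening: 0.415
grip_force: 30.0
33.95 pos [473.03, 145.84, 108.48] yaw 2.0266 F [-4.23, -0.88, 0.14] M [-0.341, 0.859, 0.074]
```

It has passed the tooth tops with no thrust. I'm pressing down.

```bash
python3 -m inch '[[[0,0,0.015],0,1],[[0,0,0.015],0,1],[[0,0,0.015],0,1],[[0,0,0.015],0,1],[[0,0,0],0,1],[[0,0,0],0,1],[[0,0,0],0,1],[[0,0,0],0,1],[[0,0,0],0,1],[[0,0,0],0,1]]'
python3 st.py
```

```text
t: 35.2
eef_pos: [473.0, 145.8, 105.0]
tcp_rot: [-3.141, -0.0, 2.027]
ft_force: [-6.2, -1.4, 2.5]
opening: 0.416
grip_force: 30.0
35.2 pos [472.99, 145.84, 104.98] yaw 2.0267 F [-6.17, -1.41, 2.54] M [-0.307, 1.021, 0.071]
```

```bash
python3 -m inch '[[[0,0,0.01],0,1],[[0,0,0.01],0,1],[[0,0,0.007],0,1],[[0,0,0.005],0,1],[[0,0,0],0,1],[[0,0,0],0,1],[[0,0,0],0,1],[[0,0,0],0,1],[[0,0,0],0,1],[[0,0,0],0,1]]'
python3 st.py
```

```text
t: 36.45
eef_pos: [473.0, 145.9, 103.6]
tcp_rot: [3.141, -0.0, 2.027]
ft_force: [-7.1, -1.9, 11.0]
opening: 0.416
grip_force: 30.0
36.45 pos [473.03, 145.88, 103.64] yaw 2.0267 F [-7.14, -1.86, 11.04] M [-0.476, 1.481, 0.012]
```

```bash
python3 -m inch '[[[0,0,-0.006],0,1],[[0,0,0],0,-1],[[0,0,0],0,-1],[[0,0,0],0,-1],[[0,0,0],0,-1],[[0,0,-0.45],0,-1],[[0,0,-0.45],0,-1],[[0,0,-0.45],0,-1],[[0,0,-0.45],0,-1],[[-0.3,0.1,-0.1],0,-1]]' >/dev/null
python3 -m inch '[[[-0.55,0.14,0],0,-1],[[-0.55,0.14,0],0,-1],[[-0.55,0.14,0],0,-1],[[0,0,0],0,-1],[[0,0,0],0,-1],[[0,0,0],0,-1],[[0,0,0],0,-1],[[0,0,0],0,-1],[[0,0,0],0,-1],[[0,0,0],0,-1]]'
python3 - <<'E'
from h import *
p=eyes.read_camera("wrist")
a=cv2.resize(unwrap(p,473,145.7,-0.52,0.8),(600,300))
b=cv2.resize(p["pixels"][:,:,::-1],(400,300))
cv2.imwrite("pics/j.png",np.vstack([a,np.hstack([b,b[:,:200]*0])]))
E
```

```text
t: 38.95
eef_pos: [552.7, 54.6, 217.4]
tcp_rot: [3.141, -0.0, 2.027]
ft_force: [0.1, -0.3, 0.7]
opening: 0.998
grip_force: 0.0
```

View pics/j.png

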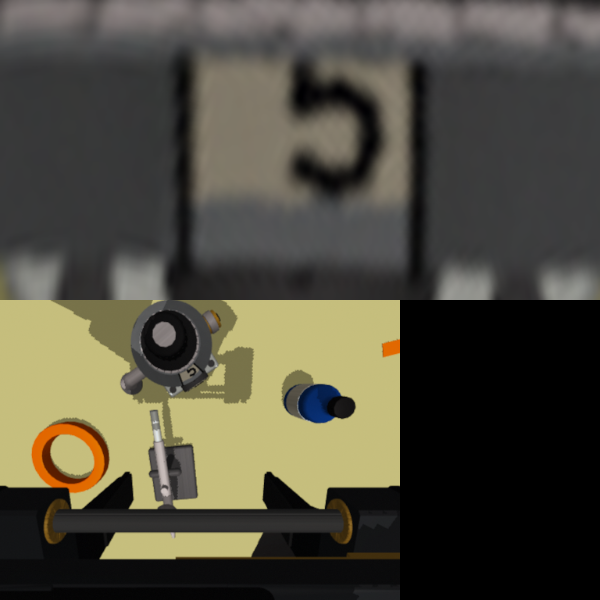

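The 5 now stands whole and clear of both edges, with its centre at column 336 against 301 (about +0.09 rad). The knob is home, the bystanders are undisturbed and the gripper is clear of everything. Handing in.

```bash
python3 -c "
from cell import env
print(env.job_done())"
```

```text
the job is handed in; nothing more can be done
None
```

The larger grey valve is set to 5 (about 0.09 rad off centre, limit 0.18), its knob is pressed home and released, and the job is handed in; no verdict came back, and I had first locked it one tooth off (about -0.16 rad) before lifting it and relocking.

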